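Load the gear tray, slide it home and shim it with the blade that fits

TASK

Set all the gears that are on the bench flat in the well of the loose tray, then slide the loaded tray into the slotted holder until it is fully home against the stop. Then lock it with a feeler blade: slide blades flat on the tray's side ledge in under the bridge until you find one that goes in with a felt drag under the sprung pad (neither stopped at the bridge nor loose), and leave it there with its nose pushed well past the middle of the bridge and let go of; the other two blades must finish lying flat on the rubber mat. Do not knock over the bottle or the cup.

Things in the scene. Friction and masses are not known exactly. Their poses are not given: they have to be found in the camera images.
- holder: fixed dark steel tray holder: two rails 24 mm high, inner faces at y = +-103.5 mm, a stop with its inner face at x = +70 mm, mouth at x = -70 mm with guide plates flaring out to x = -106, y = +-125 mm. No floor: the tray slides on the bench. Origin on the bench, where the tray's origin comes when home; x = direction of insertion, z up. A post 75 mm tall stands at (0, 135) mm
- gap (a point): middle of the foot of the gap under the aluminium bridge's front lip: (-30, 73, 6) mm in the holder's frame, at the ledge height of a tray that is home. The bridge covers x -30 to +30, y 48 to 102 mm, top 40 to 48 mm above the bench. Its rigid lip is set 5.8 to 13.6 mm above the ledge, not known beforehand. A blade enters along the holder's x; free width y = 45 (tray wall) to 103.5 mm (rail)
- pad (a joint): upward travel of the sprung steel pad under the bridge, m: 0 while nothing lifts it, at most 0.0045. Behind the lip the pad ramps down from x = -19 mm (holder's frame) to 4.5 mm lower than the lip at x = 0, then is flat to x = +19 mm; it yields up to lip height, 1 N at first touch, 3.3 N at the end. Each setting suits at least one blade
- tray: loose grey plastic tray, 140 mm (x) x 200 mm (y), floor 6 mm thick, 0.4 kg. Origin: centre of its underside; x = the way it goes into the holder, z up. Walls 5 mm thick, their tops 22 mm above the bench, enclose a well, inside x -65 to +65, y -95 to +40 mm, with room for four gears two by two. Beyond the wall, y 45 to 100 mm, is the flat side ledge, 6 mm high, open at both ends
- tray_handle (a point): grip point of the tray's black upright handle plate, at (-97, -27.5, 28) mm in the tray's frame. The plate is 12 mm thick (y), stands 6 to 44 mm above the bench and sticks out of the tray's front from x = -70 to -118 mm
- mat: fixed black rubber mat, 280 (x) x 200 (y) x 2 mm, origin centre of its underside; the blades lie on it
- blade_thin: thin feeler blade, steel, 0.12 kg: a flat plain-nosed strip 110 x 30 x 5 mm with an upright grip block 40 mm long and 14 mm thick on its tail end, 36 mm high with the strip (the thicker the blade, the taller). Origin: underside below the block's centre, 20 mm from the tail and 90 mm from the nose; x along the strip to its nose, y across, z up. Starts on the mat, the order varies
- blade_mid: middle feeler blade, steel, 0.12 kg: a flat plain-nosed strip 110 x 30 x 8 mm with an upright grip block 40 mm long and 14 mm thick on its tail end, 42 mm high with the strip (the thicker the blade, the taller). Origin: underside below the block's centre, 20 mm from the tail and 90 mm from the nose; x along the strip to its nose, y across, z up. Starts on the mat, the order varies
- blade_thick: thick feeler blade, steel, 0.12 kg: a flat plain-nosed strip 110 x 30 x 11 mm with an upright grip block 40 mm long and 14 mm thick on its tail end, 48 mm high with the strip (the thicker the blade, the taller). Origin: underside below the block's centre, 20 mm from the tail and 90 mm from the nose; x along the strip to its nose, y across, z up. Starts on the mat, the order varies
- blade_thin_tip (a point): middle of the lower edge of this blade's nose, 90 mm ahead of the blade's origin. A blade that fits drags with about 2 to 8 N as it goes in; one that is too thick stops dead at the lip
- blade_mid_tip (a point): middle of the lower edge of this blade's nose, 90 mm ahead of the blade's origin. A blade that fits drags with about 2 to 8 N as it goes in; one that is too thick stops dead at the lip
- blade_thick_tip (a point): middle of the lower edge of this blade's nose, 90 mm ahead of the blade's origin. A blade that fits drags with about 2 to 8 N as it goes in; one that is too thick stops dead at the lip
- gear1: bright metal spur gear lying flat, hub up: toothed disc 58 mm across and 14 mm thick, on it a hub 28 mm in diameter that ends 44 mm above the underside; 0.13 kg. Origin: centre of its underside. Three or four gears are there; any one may be absent
- gear2: bright metal spur gear lying flat, hub up: toothed disc 58 mm across and 14 mm thick, on it a hub 28 mm in diameter that ends 44 mm above the underside; 0.13 kg. Origin: centre of its underside. Three or four gears are there; any one may be absent
- gear3: bright metal spur gear lying flat, hub up: toothed disc 58 mm across and 14 mm thick, on it a hub 28 mm in diameter that ends 44 mm above the underside; 0.13 kg. Origin: centre of its underside. Three or four gears are there; any one may be absent
- gear4: bright metal spur gear lying flat, hub up: toothed disc 58 mm across and 14 mm thick, on it a hub 28 mm in diameter that ends 44 mm above the underside; 0.13 kg. Origin: centre of its underside. Three or four gears are there; any one may be absent
- bottle: bystander: clear bottle, 48 mm in diameter and 120 mm tall, origin centre of its underside
- cup: bystander: white cup, 70 mm across and 80 mm tall, origin centre of its underside
There are look-alikes about, which are no part of the job. What is shaped like the gear4 but pink is not meant. Leave any purple look-alike of the gear1 alone.

How it is judged:
On the way, in this order (a step that is already met when the one before it is completed fails the run):
1. every gear lies flat in the tray's well while the tray is still out of the holder (x of gear1 in the frame of tray between -0.065 and 0.065 m and y of gear1 in the frame of tray between -0.095 and 0.04 m and z of gear1 in the frame of tray between 0 and 0.012 m and angle between each of gear1, gear2, gear3, gear4's own z axis and vertical below 0.15 rad and x of gear2 in the frame of tray between -0.065 and 0.065 m and y of gear2 in the frame of tray between -0.095 and 0.04 m and z of gear2 in the frame of tray between 0 and 0.012 m and x of gear3 in the frame of tray between -0.065 and 0.065 m and y of gear3 in the frame of tray between -0.095 and 0.04 m and z of gear3 in the frame of tray between 0 and 0.012 m and x of gear4 in the frame of tray between -0.065 and 0.065 m and y of gear4 in the frame of tray between -0.095 and 0.04 m and z of gear4 in the frame of tray between 0 and 0.012 m and x of tray in the frame of holder below -0.06 m), for 0.2 s.
2. the tray is home in the holder with the gears in it (x of tray in the frame of holder between -0.005 and 0.004 m and y of tray in the frame of holder between -0.006 and 0.006 m and angle between the x axis of tray and the x axis of holder, either way round below 0.05 rad and height (world z) of tray below 0.004 m and x of gear1 in the frame of tray between -0.065 and 0.065 m and y of gear1 in the frame of tray between -0.095 and 0.04 m and z of gear1 in the frame of tray between 0 and 0.012 m and angle between each of gear1, gear2, gear3, gear4's own z axis and vertical below 0.15 rad and x of gear2 in the frame of tray between -0.065 and 0.065 m and y of gear2 in the frame of tray between -0.095 and 0.04 m and z of gear2 in the frame of tray between 0 and 0.012 m and x of gear3 in the frame of tray between -0.065 and 0.065 m and y of gear3 in the frame of tray between -0.095 and 0.04 m and z of gear3 in the frame of tray between 0 and 0.012 m and x of gear4 in the frame of tray between -0.065 and 0.065 m and y of gear4 in the frame of tray between -0.095 and 0.04 m and z of gear4 in the frame of tray between 0 and 0.012 m), for 0.2 s.
3. a blade that fits is in under the bridge and lifts the sprung pad (((x of blade_thin_tip in the frame of holder between 0.005 and 0.06 m and y of blade_thin_tip in the frame of holder between 0.048 and 0.1 m and z of blade_thin_tip in the frame of holder between 0 and 0.01 m and value of joint pad above 0.00015 m and linear speed of blade_thin below 0.01 m/s) or (x of blade_mid_tip in the frame of holder between 0.005 and 0.06 m and y of blade_mid_tip in the frame of holder between 0.048 and 0.1 m and z of blade_mid_tip in the frame of holder between 0 and 0.01 m and value of joint pad above 0.00015 m and linear speed of blade_mid below 0.01 m/s) or (x of blade_thick_tip in the frame of holder between 0.005 and 0.06 m and y of blade_thick_tip in the frame of holder between 0.048 and 0.1 m and z of blade_thick_tip in the frame of holder between 0 and 0.01 m and value of joint pad above 0.00015 m and linear speed of blade_thick below 0.01 m/s))), for 0.2 s.
At the end, for the whole second after the job is handed in: The tray is home (within 5 mm, 0.05 rad), all gears flat in its well, one blade lies at rest on the ledge with its nose at least 35 mm behind the bridge's front lip and lifts the sprung pad by more than 0.15 mm, and the other two blades lie flat on the mat (centres of their grip blocks over it) (all of step 2 and (((x of blade_thin_tip in the frame of holder between 0.005 and 0.06 m and y of blade_thin_tip in the frame of holder between 0.048 and 0.1 m and z of blade_thin_tip in the frame of holder between 0 and 0.01 m and value of joint pad above 0.00015 m and linear speed of blade_thin below 0.01 m/s) and (x of blade_mid in the frame of mat between -0.14 and 0.14 m and y of blade_mid in the frame of mat between -0.1 and 0.1 m and height (world z) of blade_mid below 0.008 m and angle between blade_mid's own z axis and vertical below 0.12 rad) and (x of blade_thick in the frame of mat between -0.14 and 0.14 m and y of blade_thick in the frame of mat between -0.1 and 0.1 m and height (world z) of blade_thick below 0.008 m and angle between blade_thick's own z axis and vertical below 0.12 rad)) or ((x of blade_mid_tip in the frame of holder between 0.005 and 0.06 m and y of blade_mid_tip in the frame of holder between 0.048 and 0.1 m and z of blade_mid_tip in the frame of holder between 0 and 0.01 m and value of joint pad above 0.00015 m and linear speed of blade_mid below 0.01 m/s) and (x of blade_thin in the frame of mat between -0.14 and 0.14 m and y of blade_thin in the frame of mat between -0.1 and 0.1 m and height (world z) of blade_thin below 0.008 m and angle between blade_thin's own z axis and vertical below 0.12 rad) and (x of blade_thick in the frame of mat between -0.14 and 0.14 m and y of blade_thick in the frame of mat between -0.1 and 0.1 m and height (world z) of blade_thick below 0.008 m and angle between blade_thick's own z axis and vertical below 0.12 rad)) or ((x of blade_thick_tip in the frame of holder between 0.005 and 0.06 m and y of blade_thick_tip in the frame of holder between 0.048 and 0.1 m and z of blade_thick_tip in the frame of holder between 0 and 0.01 m and value of joint pad above 0.00015 m and linear speed of blade_thick below 0.01 m/s) and (x of blade_thin in the frame of mat between -0.14 and 0.14 m and y of blade_thin in the frame of mat between -0.1 and 0.1 m and height (world z) of blade_thin below 0.008 m and angle between blade_thin's own z axis and vertical below 0.12 rad) and (x of blade_mid in the frame of mat between -0.14 and 0.14 m and y of blade_mid in the frame of mat between -0.1 and 0.1 m and height (world z) of blade_mid below 0.008 m and angle between blade_mid's own z axis and vertical below 0.12 rad)))); the robot touches nothing.
It fails at once if the bottle is knocked over (angle between bottle's own z axis and vertical above 0.6 rad).
It fails at once if the cup is knocked over (angle between cup's own z axis and vertical above 0.6 rad).
Of gear1, gear2, gear3, gear4 only 3 to 4 are there at a start; the rules pass over those that are not, and their reading is None.
At some moment in a run one of gear1, gear2, gear3, gear4, blade_thin, blade_mid, blade_thick may be knocked a few centimetres aside while the robot is not near it.
Once in a run the grip may slacken for a moment while it holds something.
It also fails if it takes over 210 s, if anything falls off the work surface, if the arm or the gripper's body presses on something with over 40 N, if the wrist force passes 120 N, or if a joint passes its speed limit or range.

ROBOT

A 6-joint arm with a two-finger parallel gripper is mounted at the origin on the work surface. World frame = base frame: x ahead of the robot, y to its left, z up, the work surface at z = 0. Lengths are in m, angles in rad, forces in N, time in s.
With the tool pointing down it reaches from about 0.375 to 0.9 m from the base axis. Payload 3.1 kg.
Tool frame: the origin (TCP) lies at the centre of the arm's flange, where the gripper is bolted on; the fingertips stand 173 mm ahead of it and the grasp point (between the pads) lies 155 mm ahead of it; z points along the fingers, x is the direction in which the jaws open and shut, and the axes are right-handed (so a half turn about z gives the same grasp; the last joint's range is limited). The gripper opens to 85 mm and grips with 20 to 120 N. Pads are 22 mm wide; open, the fingers measure 114 mm over their backs; the gripper's body (76 mm by 85 mm) begins 54 mm behind the grasp point. The pads swing forward as they close: fully open they stand 13 mm farther back than shut.
Start: joints at [1.06, 0.527, 1.433, -0, 1.181, -0.178], TCP at [0.204, 0.591, 0.405] pointing down, gripper open.
Joint ranges: [-3.08, 3.08], [-0.75, 2.2], [0.22, 2.44], [-1.43, 4.57], [0, 2.65], [-2.85, 2.85]. Speed limits (rad/s): [2.79, 2.79, 3.14, 3.14, 3.14, 3.14].

INTERFACE

Orientations are given as a unit quaternion [x, y, z, w].
In Python, from station import manip gives the robot as it stands.
- The arm moves only by the shell command python3 -m jog 'ROWS' [OPENING] [FORCE]. ROWS is JSON, a list that holds one entry, the list of rows, each a list of 4 numbers: the shift along the world's x, y, z in mm, then the turn about the world's z in degrees. A call has exactly 8 rows; each row shifts and turns the commanded pose from where the row before left it; what a row does not reach is not made up. A row lasts 1/8 s, in which the tool goes at most 62.5 mm and 10.7 degrees, less where a joint would pass 70% of its speed; a pose out of reach is approached as far as the arm can. A call is refused whole if a number of a shift passes 62.5 or a number of a turn 10.7, either way. A call with a gripper value outside its range is refused whole. OPENING is the opening in per cent of the stroke, from 0 (shut) to 100 (fully open), set as the call begins (- or left out, the last holds). The fingers move at their own pace and stop on an object; FORCE is the grip in N (left out, the last holds). Time passes only in rows, so rows that do not move let the fingers close, or fill a call up. It gives the time, the measured TCP pose, the force and the opening at its end, in the units of the state.
- manip.sense(): the state, without advancing time (a new reading comes with each control period).
- manip.snapshot(name): name is "scene" or "top"; returns the picture (400x640x3 uint8, red, green, blue); there is no depth.
- manip.camera_info(name): a dict with "fx", "fy", "cx", "cy" (pixels), "R" (3x3) and "t" (3): a world point X has camera coordinates R X + t. Camera axes: x right, y down, z forward; pixel columns grow to the right and rows downward; lengths in m; the calibration is good to about 2 mm. A picture is of the moment at which its call begins. camera_info takes no time and is no camera call.
- manip.sign_off(): hands the job in, once; it reports no verdict.
The state is a dict: "t": time; "q": joint angles; "qd": joint speeds; "tau": joint torques, N m; "tcp_pos": TCP position; "tool_rot": TCP orientation; "force": force on the tool from outside, world axes, zero at the start; "ft_torque": the same for the moment, N m; "finger_gap": opening from 0.0 (shut) to 1.0 (fully open).
Only numpy, scipy, OpenCV 4.12 (cv2) and the standard library are available. Lean on these libraries where they do the work, as an engineer would, in place of code of your own. Each camera call takes 0.05 s, during which the arm holds its last target. There are 200 camera calls.

## Working session

There is one attempt and no reset: what is moved stays moved. The work goes in short steps, Python scripts to look and compute and a shell command to move; the robot and the scene stay as the last step left them, time stands still between calls to the robot, and variables do not carry over. Pictures are saved under pics/ and viewed, about 12 in all and at most 16, crops included, and the job is handed in when it is done.

```bash
ls; mkdir -p pics
cat > h.py <<'E'
import numpy as np, cv2, sys
from station import manip
def snap(n,name):
    im=manip.snapshot(n); cv2.imwrite(f'pics/{name}.png',im[:,:,::-1]); return im
def ray(n,u,v,z):
    c=manip.camera_info(n); R=np.array(c['R']); t=np.array(c['t'])
    d=R.T@np.array([(u-c['cx'])/c['fx'],(v-c['cy'])/c['fy'],1]); o=-R.T@t
    return (o+d*(z-o[2])/d[2])
def proj(n,X):
    c=manip.camera_info(n); p=np.array(c['R'])@np.array(X)+np.array(c['t'])
    return np.array([c['fx']*p[0]/p[2]+c['cx'],c['fy']*p[1]/p[2]+c['cy']])
E
python3 - <<'E'
from h import *
a=snap('top','top0'); b=snap('scene','scene0')
for n in('top','scene'):
    c=manip.camera_info(n); print(n,c['fx'],-np.array(c['R']).T@c['t'],np.round(c['R'],2).tolist())
print(manip.sense())
E
```

```text
pics
top 367.0192879436278 [ 0.45822013 -0.03310518  1.12933952] [[0.02, -1.0, -0.02], [-1.0, -0.02, -0.07], [0.06, 0.02, -1.0]]
scene 481.71249467941414 [ 1.26428806 -0.15262733  0.95519496] [[0.18, 0.98, -0.0], [0.76, -0.14, -0.64], [-0.63, 0.11, -0.77]]
{'t': 0.1, 'q': array([ 1.06046300e+00,  5.28361389e-01,  1.43374254e+00,  1.46736173e-05,
        1.18143302e+00, -1.78497995e-01]), 'qd': array([-0.00055443, -0.00274267, -0.00232072,  0.00075878, -0.00011913,
        0.00032347]), 'tau': array([-1.23712921e-04, -4.43303096e+01, -1.78585643e+01, -2.09415452e-04,
        3.95742696e-03, -1.09428797e-05]), 'tcp_pos': array([0.20343095, 0.59064611, 0.40384848]), 'tool_rot': array([ 8.14181432e-01,  5.80609723e-01, -8.82040446e-04,  4.08803925e-04]), 'force': array([-0.9653584 , -0.08452493,  0.05699243]), 'ft_torque': array([-0.00326637,  0.01648218,  0.04108391]), 'finger_gap': 1.0026756479200893}
```

View pics/top0.png

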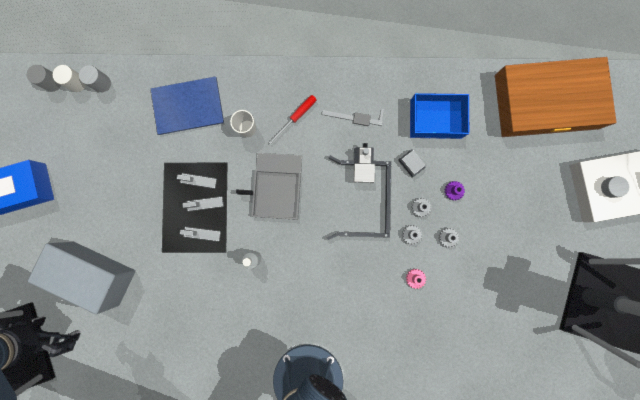

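View pics/scene0.png

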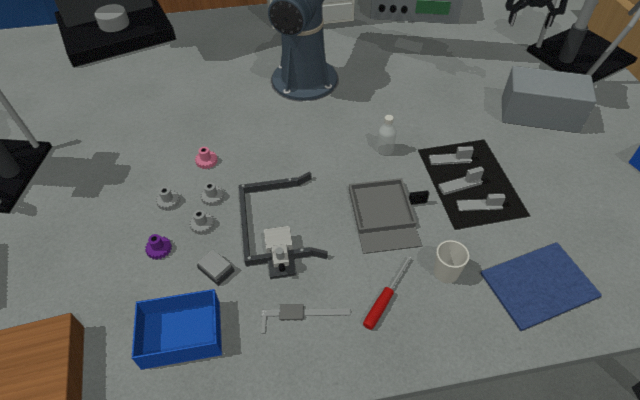

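Run:
```python
import cv2
a=cv2.imread('pics/top0.png')
cv2.imwrite('pics/c1.png',cv2.resize(a[135:295,160:320],None,fx=5,fy=5,interpolation=cv2.INTER_CUBIC)[:600,:800] if 0 else cv2.resize(a[145:255,160:315],(775,550),interpolation=cv2.INTER_CUBIC))
cv2.imwrite('pics/c2.png',cv2.resize(a[140:295,320:475],(600,600),interpolation=cv2.INTER_CUBIC))
```

```text
(no output)
```

View pics/c1.png

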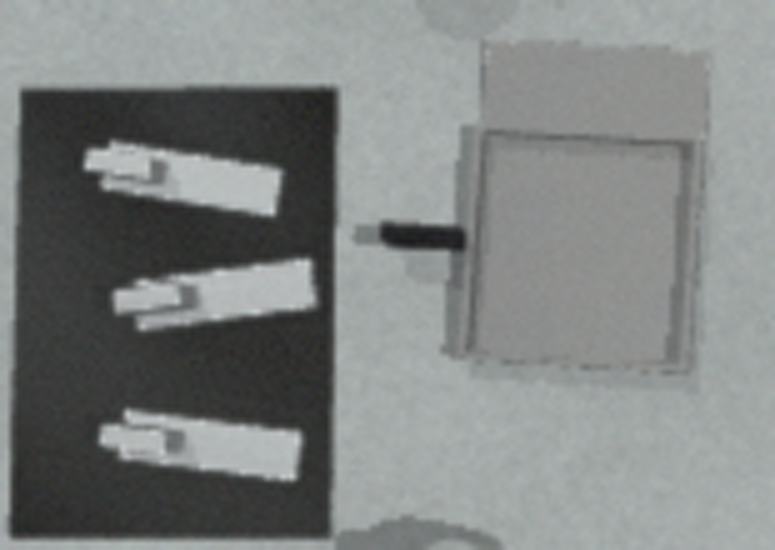

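View pics/c2.png

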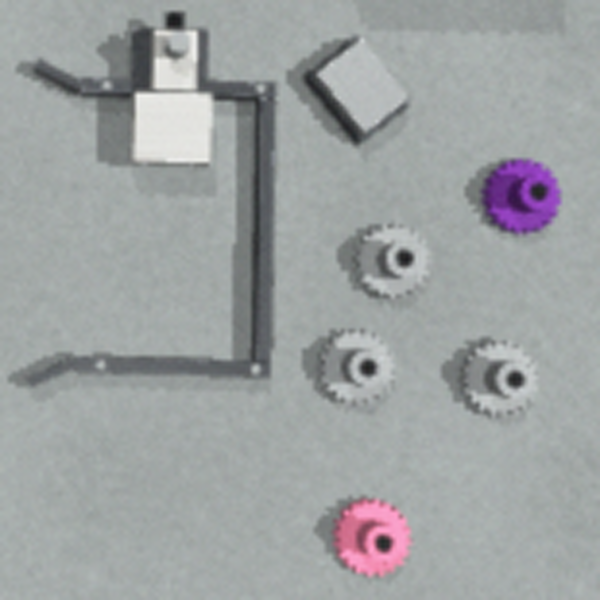

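The silver gears have hub tops at crop (404,258), (368,368) and (515,379), which is full-image (424,207), (415,235) and (453,238). Purple (455,190) and pink (416,279) are the excluded look-alikes. The three blades are on the mat, the tray's handle points left, and the holder's mouth faces the tray.

Run:
```python
from h import *
mm=lambda X:np.round(np.array(X)*1000,1)
c1=lambda x,y,z:mm(ray('top',160+x/5-.4,145+y/5-.4,z))[:2]
c2=lambda x,y,z:mm(ray('top',320+x/3.871-.37,140+y/3.871-.37,z))[:2]
for g in[(404,258),(368,368),(515,379)]: print('hub',c2(*g,.044))
print('gear disc',[c2(*g,.010) for g in[(394,260),(357,366),(498,377)]])
print('bridge',[c2(*g,.048) for g in[(134,93),(211,93),(211,164),(134,164)]])
print('stop outer top corners',[c2(*g,.024) for g in[(274,83),(270,376)]],'inner',[c2(*g,.024) for g in[(258,98),(254,358)]])
print('screws',[c2(*g,.024) for g in[(107,86),(262,90),(100,364),(256,369)]])
print('ledge',[c1(*g,.006) for g in[(483,41),(710,51)]])
print('wall outer top',[c1(*g,.022) for g in[(697,375),(465,355),(702,137),(475,127)]])
print('well',[c1(*g,.022) for g in[(487,131),(690,142),(470,355),(684,365)]])
print('handle top',[c1(*g,.044) for g in[(382,223),(382,246),(465,226),(465,250)]])
print('mat',[c1(*g,.002) for g in[(22,88),(338,88),(330,538),(10,538)]])
for n,bl in dict(up=(85,172,150,180,278,190),midl=(114,180,302,290,315,283),lo=(100,168,437,443,300,455)).items():
  print(n,'block top c',[c1((bl[0]+bl[1])/2,(bl[2]+bl[3])/2,.042)],'nose',c1(bl[4],bl[5],.008))
```

```text
hub [ 524.3 -331.3]
hub [ 440.3 -304.4]
hub [ 434.5 -414.8]
gear disc [array([ 524.6, -332.8]), array([ 441.1, -304.4]), array([ 435. , -413.6])]
bridge [array([ 646.4, -124.2]), array([ 647.5, -183. ]), array([ 592.8, -183.6]), array([ 591.7, -125. ])]
stop outer top corners [array([ 660.5, -235.3]), array([ 432.1, -234.2])] inner [array([ 648.4, -223. ]), array([ 445.7, -221.8])]
screws [array([ 655.7, -105. ]), array([ 654.8, -226. ]), array([ 438.4, -103.1]), array([ 437.3, -223.4])]
ledge [array([682.1, 176.7]), array([678.4,  35.4])]
wall outer top [array([477.5,  37.4]), array([486.6, 178.3]), array([622.3,  38. ]), array([625.8, 176.8])]
well [array([623.5, 169.4]), array([619.1,  45.2]), array([486.6, 175.3]), array([483.4,  45.4])]
handle top [array([563.7, 226.5]), array([549.9, 226. ]), array([562.9, 176.7]), array([548.5, 176.2])]
mat [array([648. , 465.9]), array([651.7, 267.1]), array([373.1, 261.5]), array([368.4, 459.6])]
up block top c [array([595.8, 381.3])] nose [586.4 300.4]
midl block top c [array([517.2, 366.6])] nose [529.2 275.2]
lo block top c [array([431.2, 370.5])] nose [423.6 280.4]
```

```bash
python3 -m jog '[[[35,-49,0,-8.9],[35,-49,0,-8.9],[35,-49,0,-8.9],[35,-49,0,-8.9],[35,-49,0,-8.9],[35,-49,0,-8.9],[35,-49,0,-8.9],[35,-49,0,-8.9]]]' 60 40; python3 -m jog '[[[5,-60,0,0],[5,-60,0,0],[5,-60,0,0],[5,-60,0,0],[5,-60,0,0],[5,-60,0,0],[5,-60,0,0],[5,-60,0,0]]]'
```

```text
t: 1.1
tcp_pos: [0.4843, 0.1971, 0.4045]
tool_rot: [1.0, -0.004, -0.0, -0.0]
force: [0.7, 0.6, 0.9]
finger_gap: 0.6
t: 2.1
tcp_pos: [0.5233, -0.2831, 0.4043]
tool_rot: [1.0, -0.002, -0.0, -0.0]
force: [0.7, 0.2, -0.3]
finger_gap: 0.598
```

```bash
python3 -m jog '[[[1,-25,-40,0],[0,-24,-40,0],[0,0,-40,0],[0,0,-40,0],[0,0,-30,0],[0,0,-22,0],[0,0,0,0],[0,0,0,0]]]'; python3 -m jog '[[[0,0,0,0],[0,0,0,0],[0,0,0,0],[0,0,0,0],[0,0,0,0],[0,0,10,0],[0,0,40,0],[0,0,50,0]]]' 0 60
```

```text
t: 3.1
tcp_pos: [0.5248, -0.3303, 0.1932]
tool_rot: [1.0, -0.002, 0.0, 0.0]
force: [1.1, -1.0, 0.1]
finger_gap: 0.6
t: 4.1
tcp_pos: [0.524, -0.3297, 0.2927]
tool_rot: [1.0, -0.002, -0.001, -0.001]
force: [1.2, -0.6, -1.6]
finger_gap: 0.303
```

```bash
python3 -m jog '[[[0,45,0,0],[-1,55,0,0],[-1,60,0,0],[-1,60,0,0],[-1,60,0,0],[-1,60,0,0],[0,45,0,0],[0,23,0,0]]]';python3 -m jog '[[[0,0,-30,0],[0,0,-30,0],[0,0,-20,0],[0,0,-8,0],[0,0,-4,0],[0,0,0,0],[0,0,0,0],[0,0,0,0]]]'
```

```text
t: 5.1
tcp_pos: [0.5188, 0.0804, 0.2931]
tool_rot: [1.0, -0.0, -0.0, -0.0]
force: [0.6, 0.3, -1.1]
finger_gap: 0.307
t: 6.1
tcp_pos: [0.5197, 0.0779, 0.2013]
tool_rot: [1.0, -0.002, 0.001, 0.0]
force: [0.3, -0.1, -0.9]
finger_gap: 0.305
```

```bash
python3 -m jog '[[[0,0,-2,0],[0,0,0,0],[0,0,0,0],[0,0,0,0],[0,0,0,0],[0,0,0,0],[0,0,0,0],[0,0,0,0]]]'; python3 -m jog '[[[0,0,0,0],[0,0,0,0],[0,0,0,0],[0,0,30,0],[0,0,50,0],[0,-40,20,0],[-3,-60,0,0],[-10,-60,0,0]]]' 60
python3 - <<'E'
from h import *
a=snap('top','t1');cv2.imwrite('pics/c3.png',cv2.resize(a[140:295,240:475,::-1],None,fx=3.4,fy=3.4,interpolation=cv2.INTER_CUBIC))
E
```

```text
t: 7.1
tcp_pos: [0.5198, 0.078, 0.2002]
tool_rot: [1.0, -0.002, 0.001, 0.0]
force: [-2.2, 0.2, 10.1]
finger_gap: 0.308
t: 8.1
tcp_pos: [0.5069, -0.0835, 0.2992]
tool_rot: [1.0, -0.001, 0.001, 0.0]
force: [0.2, -0.4, 0.5]
finger_gap: 0.602
```

View pics/c3.png

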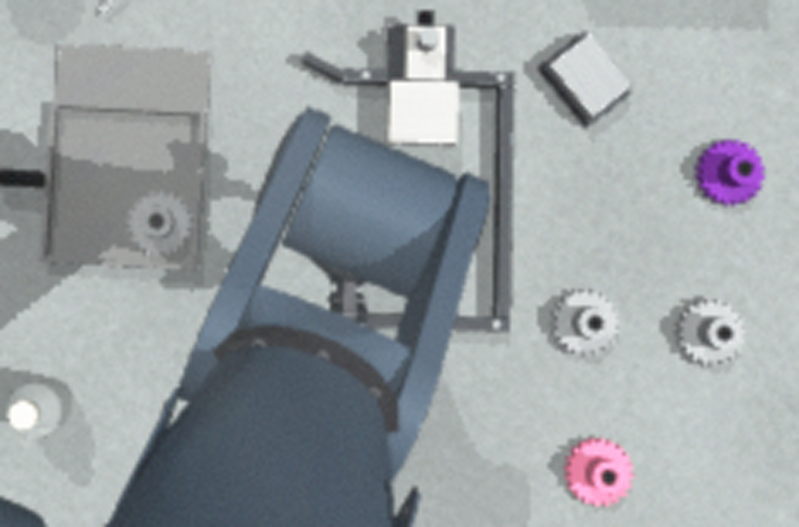

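Gear 1 lies flat in the well at crop (157,222). The other two are where they were, at (595,322) and (723,332).

```bash
python3 -m jog '[[[-16,-55,0,0],[-17,-55,0,0],[-17,-55,0,0],[-15,-53,-10,0],[0,-4,-30,0],[0,0,-35,0],[0,0,-20,0],[0,0,-12,0]]]'; python3 -m jog '[[[0,0,0,0],[0,0,0,0],[0,0,0,0],[0,0,0,0],[0,0,0,0],[0,0,0,0],[0,0,0,0],[0,0,0,0]]]'
```

```text
t: 9.15
tcp_pos: [0.4414, -0.3038, 0.1903]
tool_rot: [1.0, -0.002, -0.001, -0.001]
force: [0.7, 0.3, 0.1]
finger_gap: 0.598
t: 10.15
tcp_pos: [0.4415, -0.3041, 0.1917]
tool_rot: [1.0, -0.002, -0.0, -0.0]
force: [0.4, -0.4, 0.4]
finger_gap: 0.604
```

```bash
python3 -m jog '[[[0,0,0,0],[0,0,0,0],[0,0,0,0],[0,0,0,0],[0,0,10,0],[0,0,40,0],[0,0,50,0],[9,40,0,0]]]' 0 60;python3 -m jog '[[[10,55,0,0],[10,60,0,0],[10,60,0,0],[10,60,0,0],[10,60,0,0],[10,55,0,0],[10,40,0,0],[0,16,0,0]]]'
```

```text
t: 11.15
tcp_pos: [0.4521, -0.267, 0.2958]
tool_rot: [1.0, -0.004, 0.005, 0.004]
force: [-0.0, 0.4, -0.9]
finger_gap: 0.31
t: 12.15
tcp_pos: [0.5207, 0.1441, 0.292]
tool_rot: [1.0, -0.0, 0.001, -0.0]
force: [-0.2, -0.4, -0.8]
finger_gap: 0.305
```

```bash
python3 -m jog '[[[0,0,-30,0],[0,0,-30,0],[0,0,-20,0],[0,0,-8,0],[0,0,-4,0],[0,0,0,0],[0,0,0,0],[0,0,0,0]]]'
```

```text
t: 13.15
tcp_pos: [0.5207, 0.1419, 0.2003]
tool_rot: [1.0, -0.002, 0.001, -0.0]
force: [-0.6, 0.0, -1.6]
finger_gap: 0.308
```

```bash
python3 -m jog '[[[0,0,-2,0],[0,0,0,0],[0,0,0,0],[0,0,0,0],[0,0,0,0],[0,0,0,0],[0,0,0,0],[0,0,0,0]]]'; python3 -m jog '[[[0,0,0,0],[0,0,0,0],[0,0,0,0],[0,0,30,0],[0,0,50,0],[0,-40,20,0],[-10,-60,0,0],[-10,-60,0,0]]]' 60;python3 -m jog '[[[-10,-60,0,0],[-10,-60,0,0],[-10,-60,0,0],[-10,-60,0,0],[-10,-60,0,0],[-10,-50,0,0],[-6,-40,0,0],[0,-6,0,0]]]'
```

```text
t: 14.15
tcp_pos: [0.5208, 0.1419, 0.1979]
tool_rot: [1.0, -0.002, 0.0, -0.0]
force: [0.2, 1.3, 4.2]
finger_gap: 0.307
t: 15.15
tcp_pos: [0.5002, -0.0193, 0.2982]
tool_rot: [1.0, -0.001, 0.001, 0.0]
force: [0.8, 0.3, 0.1]
finger_gap: 0.601
t: 16.15
tcp_pos: [0.4337, -0.417, 0.2975]
tool_rot: [1.0, -0.004, 0.0, 0.001]
force: [-0.4, 0.7, -0.8]
finger_gap: 0.592
```

```bash
python3 -m jog '[[[1,2,-30,0],[0,0,-35,0],[0,0,-20,0],[0,0,-15,0],[0,0,-5,0],[0,0,0,0],[0,0,0,0],[0,0,0,0]]]';python3 -m jog '[[[0,0,0,0],[0,0,0,0],[0,0,0,0],[0,0,0,0],[0,0,0,0],[0,0,10,0],[0,0,40,0],[0,0,50,0]]]' 0 60
```

```text
t: 17.15
tcp_pos: [0.4357, -0.4123, 0.1935]
tool_rot: [1.0, -0.002, 0.0, 0.001]
force: [0.3, -0.1, -0.2]
finger_gap: 0.598
t: 18.15
tcp_pos: [0.4351, -0.4116, 0.2925]
tool_rot: [1.0, -0.002, -0.001, -0.002]
force: [0.0, 0.4, -0.8]
finger_gap: 0.306
```

```bash
python3 -m jog '[[[17,55,0,0],[17,55,0,0],[17,55,0,0],[17,55,0,0],[17,55,0,0],[17,55,0,0],[17,55,0,0],[17,55,0,0]]]';python3 -m jog '[[[10,45,0,0],[6,30,0,0],[0,5,0,0],[0,0,-30,0],[0,0,-30,0],[0,0,-20,0],[0,0,-10,0],[0,0,0,0]]]'
```

```text
t: 19.15
tcp_pos: [0.5718, 0.0298, 0.2928]
tool_rot: [1.0, -0.002, -0.0, 0.0]
force: [0.6, -1.0, -0.9]
finger_gap: 0.307
t: 20.15
tcp_pos: [0.5874, 0.1072, 0.2023]
tool_rot: [1.0, -0.002, -0.001, 0.0]
force: [0.7, -0.1, -0.7]
finger_gap: 0.306
```

```bash
python3 -m jog '[[[0,0,-4,0],[0,0,0,0],[0,0,0,0],[0,0,0,0],[0,0,0,0],[0,0,0,0],[0,0,0,0],[0,0,0,0]]]'; python3 -m jog '[[[0,0,0,0],[0,0,0,0],[0,0,0,0],[0,0,30,0],[0,0,50,0],[-20,-40,20,0],[-40,-60,0,0],[-40,-60,0,0]]]' 60
python3 - <<'E'
from h import *
a=snap('top','t2');b=snap('scene','s2')
A=cv2.resize(a[140:260,155:325],(680,480))[:290]
A=cv2.resize(a[145:255,160:315],(420,298),interpolation=cv2.INTER_CUBIC)
B=cv2.resize(b[130:260,320:530],(480,298),interpolation=cv2.INTER_CUBIC)
cv2.imwrite('pics/c4.png',np.vstack([np.hstack([A,np.zeros((298,60,3),np.uint8)]),B])[:,:,::-1])
E
```

```text
t: 21.15
tcp_pos: [0.5879, 0.1079, 0.1994]
tool_rot: [1.0, -0.002, 0.001, 0.0]
force: [0.2, -0.7, 5.6]
finger_gap: 0.304
t: 22.15
tcp_pos: [0.4974, -0.0371, 0.2992]
tool_rot: [1.0, -0.001, 0.001, 0.0]
force: [1.0, -1.2, -0.0]
finger_gap: 0.598
```

View pics/c4.png

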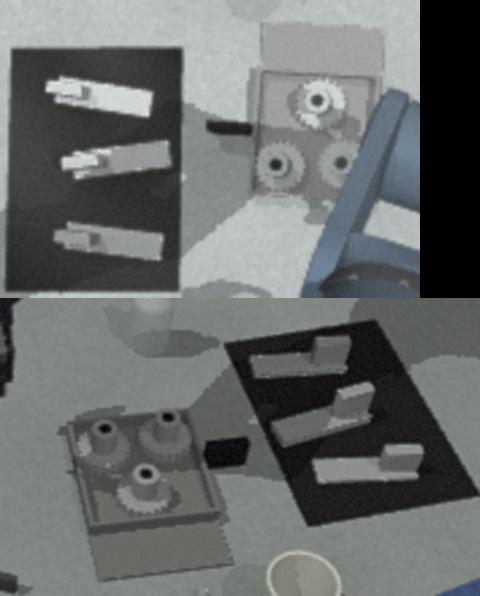

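Three gears are flat in the well. Next I grip the handle.

```bash
python3 -m jog '[[[8,40,0,0],[10,50,0,0],[10,50,0,0],[10,50,0,0],[10,40,0,0],[10,13,-20,-1.3],[0,0,-30,0],[0,0,-30,0]]]';python3 -m jog '[[[0,0,-24,0],[0,0,-10,0],[0,0,-2,0],[0,0,0,0],[0,0,0,0],[0,0,0,0],[0,0,0,0],[0,0,0,0]]]'
```

```text
t: 23.25
tcp_pos: [0.5563, 0.2083, 0.2178]
tool_rot: [1.0, -0.013, 0.0, -0.0]
force: [0.5, 0.0, 0.8]
finger_gap: 0.602
t: 24.25
tcp_pos: [0.5562, 0.2069, 0.1829]
tool_rot: [1.0, -0.013, 0.0, -0.0]
force: [0.4, 0.5, -0.2]
finger_gap: 0.603
```

```bash
python3 -m jog '[[[0,0,0,0],[0,0,0,0],[0,0,0,0],[0,0,0,0],[0,0,0,0],[0,0,0,0],[0,0,0,0],[0,0,0,0]]]' 0 80
```

```text
t: 25.25
tcp_pos: [0.5564, 0.2069, 0.1829]
tool_rot: [1.0, -0.013, 0.0, -0.0]
force: [1.1, -0.2, 3.0]
finger_gap: 0.129
```

```bash
python3 -m jog '[[[-4,-6,0,0.2],[-6,-12,0,0.2],[-6,-12,0,0.2],[-6,-12,0,0.2],[-6,-12,0,0.2],[-6,-12,0,0.2],[-3,-6,0,0],[0,0,0,0]]]'
python3 - <<'E'
from h import *
a=snap('top','t3');b=snap('scene','s3')
cv2.imwrite('pics/c5.png',cv2.resize(a[140:250,225:400,::-1],(795,500),interpolation=cv2.INTER_CUBIC))
E
```

```text
t: 26.25
tcp_pos: [0.5189, 0.1339, 0.1829]
tool_rot: [1.0, -0.002, -0.0, 0.001]
force: [0.3, -2.3, 5.2]
finger_gap: 0.125
```

View pics/c5.png

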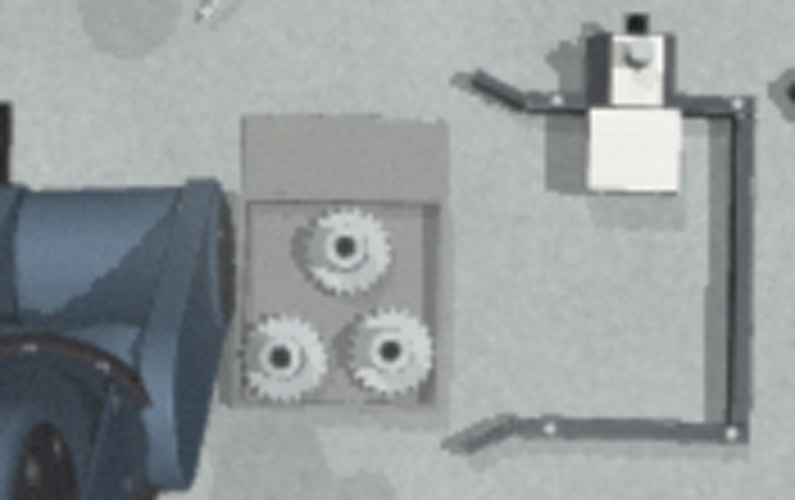

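```bash
python3 -m jog '[[[0,-10,0,0],[0,-16,0,0],[0,-16,0,0],[0,-16,0,0],[0,-16,0,0],[0,-16,0,0],[0,-10,0,0],[0,0,0,0]]]'; python3 -m jog '[[[0,-8,0,0],[0,-10,0,0],[0,-10,0,0],[0,-10,0,0],[0,-10,0,0],[0,-8,0,0],[0,-4,0,0],[0,0,0,0]]]'
```

```text
t: 27.35
tcp_pos: [0.5186, 0.0346, 0.1829]
tool_rot: [1.0, -0.003, -0.001, -0.0]
force: [-0.1, -0.6, 5.9]
finger_gap: 0.123
t: 28.35
tcp_pos: [0.5183, -0.0243, 0.1829]
tool_rot: [1.0, -0.003, -0.001, -0.001]
force: [-0.5, 4.0, 7.0]
finger_gap: 0.129
```

```bash
python3 -m jog '[[[0,-6,0,0],[0,-6,0,0],[0,-6,0,0],[0,-4,0,0],[0,-2,0,0],[0,-2,0,0],[0,0,0,0],[0,0,0,0]]]'; python3 -m jog '[[[0,-1,0,0],[0,-1,0,0],[0,-1,0,0],[0,-1,0,0],[0,-1,0,0],[0,0,0,0],[0,0,0,0],[0,0,0,0]]]'
```

```text
t: 29.35
tcp_pos: [0.5181, -0.0497, 0.1828]
tool_rot: [1.0, -0.003, -0.002, -0.001]
force: [-0.6, 6.9, 7.7]
finger_gap: 0.132
t: 30.35
tcp_pos: [0.5181, -0.0545, 0.1828]
tool_rot: [1.0, -0.003, -0.002, -0.001]
force: [0.1, 7.5, 7.2]
finger_gap: 0.126
```

```bash
python3 -m jog '[[[0,-1,0,0],[0,-1,0,0],[0,-1,0,0],[0,0,0,0],[0,0,0,0],[0,0,0,0],[0,0,0,0],[0,0,0,0]]]'; python3 -m jog '[[[0,-1,0,0],[0,-1,0,0],[0,-1,0,0],[0,0,0,0],[0,0,0,0],[0,0,0,0],[0,0,0,0],[0,0,0,0]]]'
```

```text
t: 31.35
tcp_pos: [0.5181, -0.0575, 0.1829]
tool_rot: [1.0, -0.003, -0.002, -0.001]
force: [-0.1, 7.9, 7.3]
finger_gap: 0.128
t: 32.35
tcp_pos: [0.5182, -0.0584, 0.1828]
tool_rot: [1.0, -0.004, -0.002, -0.003]
force: [4.5, 18.5, 8.7]
finger_gap: 0.13
```

```bash
python3 -m jog '[[[0,1,0,0],[0,0,0,0],[0,0,0,0],[0,0,0,0],[0,0,30,0],[0,0,40,0],[0,0,40,0],[-20,0,10,0]]]' 60
python3 - <<'E'
from h import *
a=snap('top','t4');b=snap('scene','s4')
A=cv2.resize(a[155:255,160:235],(450,600),interpolation=cv2.INTER_CUBIC)
cv2.imwrite('pics/c6.png',A[:,:,::-1])
B=cv2.resize(b[140:230,410:530],(800,600),interpolation=cv2.INTER_CUBIC)
cv2.imwrite('pics/c7.png',B[:,:,::-1])
print(manip.sense()['force'])
E
```

```text
t: 33.35
tcp_pos: [0.5008, -0.0619, 0.3054]
tool_rot: [1.0, -0.003, 0.004, 0.001]
force: [0.6, -0.1, 0.3]
finger_gap: 0.602
[ 0.12991428 -0.08953264 -0.08767117]
```

View pics/c6.png

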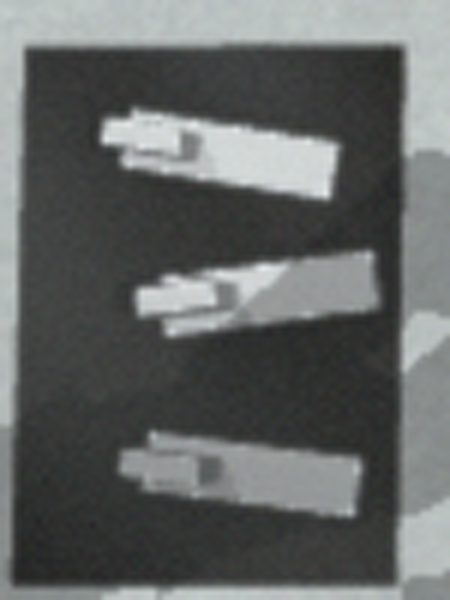

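View pics/c7.png

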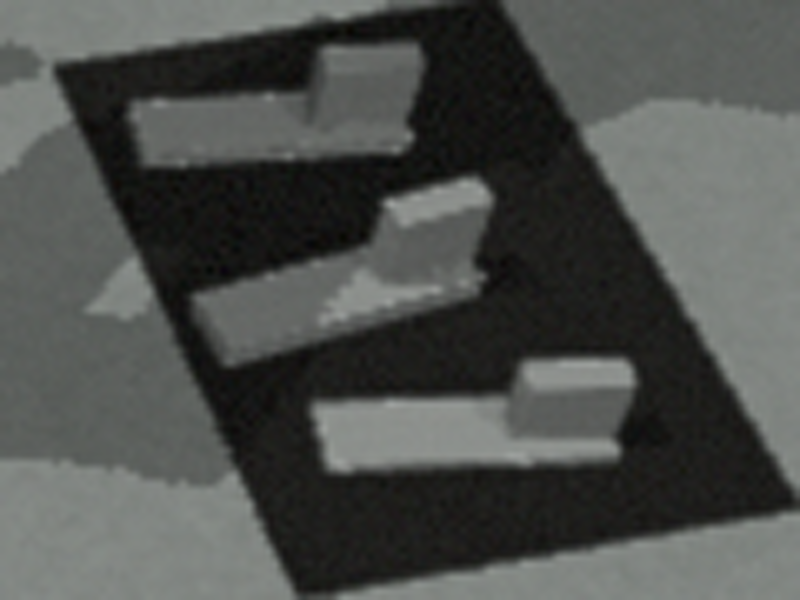

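```bash
cat >> h.py <<'E'
def tri(pt,ps):
    A=[];b=[]
    for n,(u,v) in(('top',pt),('scene',ps)):
        c=manip.camera_info(n);R=np.array(c['R']);o=-R.T@c['t'];d=R.T@np.array([(u-c['cx'])/c['fx'],(v-c['cy'])/c['fy'],1]);d/=np.linalg.norm(d)
        P=np.eye(3)-np.outer(d,d);A.append(P);b.append(P@o)
    return np.linalg.lstsq(np.vstack(A),np.hstack(b),rcond=None)[0]*1000
E
python3 - <<'E'
from h import *
T=lambda x,y:(160+x/6-.4,155+y/6-.4); S=lambda x,y:(410+x/6.667-.4,140+y/6.667-.4)
for n,t,s in[('up',(142,135),(575,373)),('mid',(177,297),(438,200)),('lo',(159,468),(370,58))]: print(n,'block',tri(T(*t),S(*s)).round(1))
for n,t,s in[('up',(336,171),(318,436)),('mid',(377,280),(211,333)),('lo',(359,486),(138,133))]: print(n,'nosetop',tri(T(*t),S(*s)).round(1))
a=cv2.imread('pics/t4.png',0)
c=cv2.imread('pics/c6.png',0);d=cv2.imread('pics/c7.png',0)
s=cv2.imread('pics/s4.png',0)
print(s[143:165,427:475:3]); print(s[164:186,464:486:2]);print(s[190:210,484:508:3])
E
```

```text
up block [597.8 389.2  36.7]
mid block [516.1 364.3  48.5]
lo block [431.1 371.9  40.3]
up nosetop [585.3 300.4   4.2]
mid nosetop [529.4 277.2   4.2]
lo nosetop [423.6 282.    6.3]
[[128 131 132 130 130 133 136 137 133 125  60  49  26  21  24  23]
 [128 129 134 133 131 134 131 127  82  47  24  16  18  19  17  21]
 [131 129 134 129 129 126  84  45  30  18  15  18  15  19  26  23]
 [132 128 130 102  78  49  35  21  29  18  22  50  47  46  66  60]
 [124 100  64  40  30  28  27  29  23  21  45 116 103 100 101  95]
 [ 63  39  26  21  24  31  28  24  19  20  50 105 104 103 104  95]
 [ 31  26  27  28  25  26  20  23  20  18  54 104 104 101  99  95]
 [ 25  30  26  27  31  27  20  17  21  21  56 110 104 100  90  84]
 [ 32  28  25  27  27  19  17  18  17  11  62  92  90  90  90  86]
 [ 31  28  32  24  29  22  16  22  20  20  65  91  90  90  90  81]
 [ 29  31  26  29  21  22  32  35  41  42  67  91  89  88  88  67]
 [ 32  43  60  45  54  60  74  83  92  88  71  91  87  89  90  40]
 [ 26  90 126 100 101 101 102 102 100  87  73  91  89  91  93  34]
 [ 16 102 104 101 103 102 102 100 100  88  77  
[... 1592 characters left out ...]
[[ 30  28  24  28  25  26  25  28]
 [ 30  31  26  26  28  32  26  30]
 [ 28  25  31  27  28  24  30  26]
 [ 28  27  54  58  68  72  66  31]
 [ 25  47 121 130 148 150 139  34]
 [ 26  60 141 141 142 141 142  52]
 [ 28  68 145 143 143 140 141  64]
 [ 24  82 142 141 140 140 139  78]
 [ 36  93 121 117 109  98  96  50]
 [ 88  90  95  94  92  90  89  37]
 [127  90  92  93  92  92  92  30]
 [129  94  92  91  91  91  91  30]
 [127  92  90  92  92  90  89  26]
 [131  94  93  92  92  93  84  20]
 [140  98  92  91  90  92  69  17]
 [142 105 109 103 105 104  53  15]
 [142 140 140 139 142 142  91  19]
 [143 143 142 142 140 140 127  32]
 [140 153 128 132 115 114  93  28]
 [ 95 107  81  78  80  66  51  31]]
```

Block-top heights come out at 36.7, 48.5 and 40.3 mm. So on the mat, in the top view, the upper blade is thin, the middle one is thick and the lower one is blade_mid. I'll try blade_mid first.

```bash
python3 -m jog '[[[-9,40,0,-0.6],[-9,60,0,-0.6],[-9,60,0,-0.6],[-9,60,0,-0.6],[-9,60,0,-0.6],[-9,60,0,-0.5],[-9,60,0,-0.5],[-7,33,0,-0.6]]]'; python3 -m jog '[[[0,0,-30,0],[0,0,-40,0],[0,0,-30,0],[0,0,-12,0],[0,0,-6,0],[0,0,0,0],[0,0,0,0],[0,0,0,0]]]'
```

```text
t: 34.45
tcp_pos: [0.4288, 0.3749, 0.3017]
tool_rot: [0.999, -0.042, -0.0, -0.0]
force: [0.7, 0.2, -0.5]
finger_gap: 0.601
t: 35.45
tcp_pos: [0.4295, 0.372, 0.1857]
tool_rot: [0.999, -0.043, 0.001, -0.0]
force: [-1.0, -0.7, -0.9]
finger_gap: 0.6
```

```bash
python3 -m jog '[[[0,0,1,0],[0,0,0,0],[0,0,0,0],[0,0,0,0],[0,0,0,0],[0,0,0,0],[0,0,0,0],[0,0,0,0]]]' 0 90; python3 -m jog '[[[0,0,10,0],[0,0,20,0],[0,0,30,0],[0,0,30,0],[0,0,0,2],[0,0,0,2.7],[0,0,0,0],[0,0,0,0]]]'
```

```text
t: 36.45
tcp_pos: [0.4295, 0.372, 0.1863]
tool_rot: [0.999, -0.043, 0.001, -0.0]
force: [-0.0, -0.4, 6.5]
finger_gap: 0.146
t: 37.45
tcp_pos: [0.4289, 0.3717, 0.2747]
tool_rot: [1.0, -0.002, -0.001, 0.0]
force: [-0.1, 1.0, -1.3]
finger_gap: 0.15
```

```bash
python3 -m jog '[[[15,-45,0,0],[25,-50,0,0],[25,-50,0,0],[25,-50,0,0],[25,-50,0,0],[25,-50,0,0],[25,-50,0,0],[25,-45,0,0]]]'; python3 -m jog '[[[0,0,-30,0],[0,0,-25,0],[0,0,-15,0],[0,0,-8,0],[0,0,0,0],[0,0,0,0],[0,0,0,0],[0,0,0,0]]]'
python3 - <<'E'
from h import *
a=snap('top','t5');b=snap('scene','s5')
B=cv2.resize(b[170:290,220:340],(600,600),interpolation=cv2.INTER_CUBIC)
cv2.imwrite('pics/c8.png',B[:,:,::-1])
E
```

```text
t: 38.45
tcp_pos: [0.6197, -0.0201, 0.275]
tool_rot: [1.0, -0.002, -0.001, -0.0]
force: [0.7, 0.5, -1.4]
finger_gap: 0.151
t: 39.45
tcp_pos: [0.6194, -0.0181, 0.1983]
tool_rot: [1.0, -0.002, 0.001, 0.0]
force: [-0.2, -0.2, -1.7]
finger_gap: 0.15
```

View pics/c8.png

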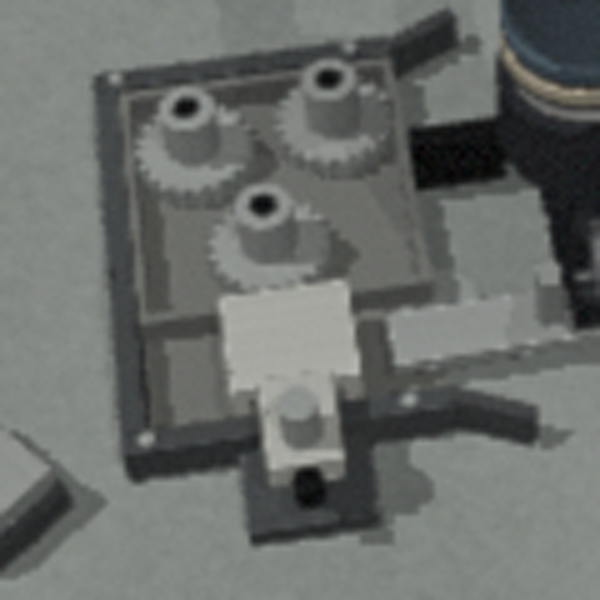

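Tray is home with the gears in it. The blade is lined up over the ledge with its nose at (390,335), in front of the bridge. I'll lower it to touch the ledge.

```bash
python3 -m jog '[[[0,0,-4,0],[0,0,-2,0],[0,0,-1,0],[0,0,-0.5,0],[0,0,0,0],[0,0,0,0],[0,0,0,0],[0,0,0,0]]]'; python3 -m jog '[[[0,0,-0.5,0],[0,0,-0.5,0],[0,0,-0.5,0],[0,0,0,0],[0,0,0,0],[0,0,0,0],[0,0,0,0],[0,0,0,0]]]'
```

```text
t: 40.55
tcp_pos: [0.6192, -0.0181, 0.1903]
tool_rot: [1.0, -0.002, -0.0, -0.0]
force: [0.1, -0.2, -0.4]
finger_gap: 0.151
t: 41.55
tcp_pos: [0.6193, -0.0179, 0.1898]
tool_rot: [1.0, -0.002, 0.0, 0.0]
force: [-2.3, 1.7, 6.9]
finger_gap: 0.153
```

```bash
python3 -m jog '[[[0,0,0.5,0],[0,-3,0,0],[0,-3,0,0],[0,-3,0,0],[0,-1,0,0],[0,0,0,0],[0,0,0,0],[0,0,0,0]]]'; python3 -m jog '[[[0,-2,0,0],[0,-2,0,0],[0,-1,0,0],[0,-1,0,0],[0,-1,0,0],[0,-1,0,0],[0,0,0,0],[0,0,0,0]]]'
```

```text
t: 42.55
tcp_pos: [0.62, -0.0279, 0.1901]
tool_rot: [1.0, -0.002, 0.001, 0.0]
force: [0.2, 2.1, 5.6]
finger_gap: 0.146
t: 43.55
tcp_pos: [0.62, -0.0349, 0.1902]
tool_rot: [1.0, -0.002, 0.002, -0.001]
force: [0.1, 7.2, 5.5]
finger_gap: 0.149
```

```bash
python3 -m jog '[[[0,-1,0,0],[0,-1,0,0],[0,-1,0,0],[0,0,0,0],[0,0,0,0],[0,0,0,0],[0,0,0,0],[0,0,0,0]]]'
```

```text
t: 44.55
tcp_pos: [0.6199, -0.0361, 0.1904]
tool_rot: [1.0, -0.002, 0.001, -0.002]
force: [0.7, 13.3, 8.6]
finger_gap: 0.148
```

blade_mid stops dead at the lip: 13 N with no travel. It's too thick, so the thin blade must fit. I'll put mid back on the mat where it was.

```bash
python3 -m jog '[[[0,8,0,0],[0,8,5,0],[0,0,30,0],[0,0,45,0],[-15,40,5,0],[-25,50,0,0],[-25,50,0,0],[-25,50,0,0]]]'; python3 -m jog '[[[-25,50,0,0],[-25,50,0,0],[-25,50,0,0],[-25,50,0,0],[-25,13,0,0],[0,0,-25,0],[0,0,-30,0],[0,0,-15,0]]]'; python3 -m jog '[[[0,0,-6,0],[0,0,0,0],[0,0,0,0],[0,0,0,0],[0,0,0,0],[0,0,0,0],[0,0,0,0],[0,0,0,0]]]'
```

```text
t: 45.55
tcp_pos: [0.5283, 0.1683, 0.274]
tool_rot: [1.0, -0.002, 0.0, -0.0]
force: [0.5, 0.8, -1.6]
finger_gap: 0.147
t: 46.55
tcp_pos: [0.4036, 0.3798, 0.2026]
tool_rot: [1.0, -0.002, -0.001, 0.001]
force: [0.1, 0.6, -1.1]
finger_gap: 0.149
t: 47.55
tcp_pos: [0.4042, 0.3799, 0.1982]
tool_rot: [1.0, -0.002, -0.0, -0.0]
force: [-0.3, 0.5, -1.7]
finger_gap: 0.152
```

```bash
python3 -m jog '[[[0,0,-8,0],[0,0,-3,0],[0,0,-1,0],[0,0,0,0],[0,0,0,0],[0,0,0,0],[0,0,0,0],[0,0,0,0]]]'; python3 -m jog '[[[0,0,0,0],[0,0,0,0],[0,0,0,0],[0,0,30,0],[0,0,50,0],[0,-60,30,0],[30,-60,0,0],[30,-60,0,0]]]' 60
python3 - <<'E'
from h import *
a=snap('top','t6')
cv2.imwrite('pics/c9.png',cv2.resize(a[155:255,160:235,::-1],(450,600),interpolation=cv2.INTER_CUBIC))
E
```

```text
t: 48.55
tcp_pos: [0.404, 0.3797, 0.1863]
tool_rot: [1.0, -0.002, -0.0, 0.0]
force: [-1.6, -2.7, 5.5]
finger_gap: 0.151
t: 49.55
tcp_pos: [0.4606, 0.211, 0.295]
tool_rot: [1.0, -0.001, 0.001, -0.0]
force: [1.7, 1.0, 0.0]
finger_gap: 0.602
```

View pics/c9.png

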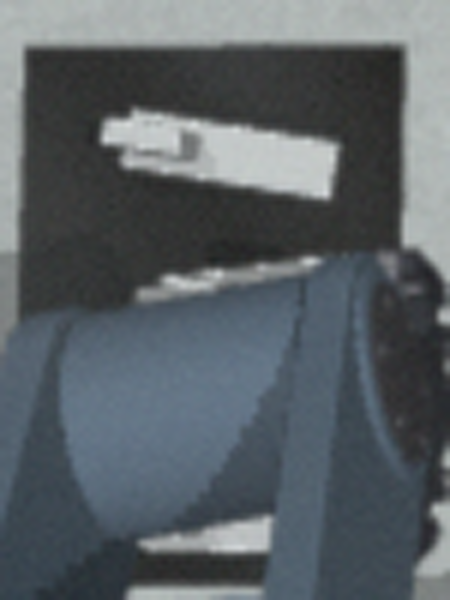

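Run:
```python
from h import *
T=lambda x,y:(160+x/6-.4,155+y/6-.4)
print(ray('top',*T(142,136),.038)*1000, ray('top',*T(338,171),.007)*1000, ray('top',*T(127,137),.007)*1000)
```

```text
[597.19818141 389.03716919  38.        ] [584.95789945 298.37283567   7.        ] [600.47486224 408.82120973   7.        ]
```

```bash
python3 -m jog '[[[15,25,0,-1],[30,40,0,-2],[35,45,0,-2],[35,45,0,-2],[22,23,0,-1],[0,0,-20,0],[0,0,-30,0],[0,0,-30,0]]]'; python3 -m jog '[[[0,0,-20,0],[0,0,-8,0],[0,0,-3,0],[0,0,0,0],[0,0,0,0],[0,0,0,0],[0,0,0,0],[0,0,0,0]]]'
```

```text
t: 50.6
tcp_pos: [0.5954, 0.3889, 0.2117]
tool_rot: [0.997, -0.072, -0.002, 0.001]
force: [0.0, -1.2, 0.7]
finger_gap: 0.6
t: 51.6
tcp_pos: [0.5971, 0.3902, 0.1833]
tool_rot: [0.997, -0.072, 0.0, -0.0]
force: [-0.2, 0.1, 1.4]
finger_gap: 0.596
```

```bash
python3 -m jog '[[[0,0,0,0],[0,0,0,0],[0,0,0,0],[0,0,0,0],[0,0,0,0],[0,0,0,0],[0,0,0,0],[0,0,0,0]]]' 0 90; python3 -m jog '[[[0,0,10,0],[0,0,20,0],[0,0,30,0],[0,0,30,0],[0,0,0,4],[0,0,0,4],[0,0,0,0],[0,0,0,0]]]'
```

```text
t: 52.6
tcp_pos: [0.5973, 0.3902, 0.1834]
tool_rot: [0.997, -0.072, 0.0, -0.0]
force: [0.4, 0.2, 3.0]
finger_gap: 0.148
t: 53.6
tcp_pos: [0.5971, 0.3902, 0.2738]
tool_rot: [1.0, -0.002, 0.0, -0.0]
force: [-0.3, 0.3, -1.6]
finger_gap: 0.148
```

```bash
python3 -m jog '[[[0,-45,0,0],[0,-52,0,0],[2,-52,0,0],[5,-52,0,0],[5,-52,0,0],[5,-52,0,0],[5,-52,0,0],[0,-51,0,0]]]'; python3 -m jog '[[[0,0,-30,0],[0,0,-25,0],[0,0,-15,0],[0,0,-8,0],[0,0,-4,0],[0,0,-2,0],[0,0,-1,0],[0,0,0,0]]]'; python3 -m jog '[[[0,0,-0.5,0],[0,0,-0.5,0],[0,0,-0.5,0],[0,0,0,0],[0,0,0,0],[0,0,0,0],[0,0,0,0],[0,0,0,0]]]'
```

```text
t: 54.6
tcp_pos: [0.6196, -0.0197, 0.2735]
tool_rot: [1.0, -0.002, 0.001, 0.0]
force: [0.2, -0.1, -1.6]
finger_gap: 0.146
t: 55.6
tcp_pos: [0.6192, -0.0178, 0.1886]
tool_rot: [1.0, -0.002, 0.0, 0.0]
force: [-0.3, 0.0, -1.6]
finger_gap: 0.15
t: 56.6
tcp_pos: [0.6192, -0.0177, 0.1869]
tool_rot: [1.0, -0.002, 0.0, -0.0]
force: [-1.0, 2.2, 4.9]
finger_gap: 0.145
```

```bash
python3 -m jog '[[[0,-3,0.3,0],[0,-3,0,0],[0,-3,0,0],[0,-3,0,0],[0,-2,0,0],[0,0,0,0],[0,0,0,0],[0,0,0,0]]]'; python3 -m jog '[[[0,-2,0,0],[0,-2,0,0],[0,-2,0,0],[0,-2,0,0],[0,0,0,0],[0,0,0,0],[0,0,0,0],[0,0,0,0]]]'
```

```text
t: 57.6
tcp_pos: [0.6192, -0.0321, 0.187]
tool_rot: [1.0, -0.002, 0.0, 0.0]
force: [0.2, 0.8, 4.0]
finger_gap: 0.148
t: 58.6
tcp_pos: [0.6191, -0.0395, 0.1871]
tool_rot: [1.0, -0.002, 0.0, -0.0]
force: [-0.6, 2.1, 5.3]
finger_gap: 0.148
```

```bash
python3 -m jog '[[[0,-1,0,0],[0,-1,0,0],[0,-1,0,0],[0,-1,0,0],[0,-1,0,0],[0,0,0,0],[0,0,0,0],[0,0,0,0]]]'
```

```text
t: 59.6
tcp_pos: [0.6191, -0.0444, 0.1872]
tool_rot: [1.0, -0.002, 0.0, -0.0]
force: [0.1, 3.7, 5.7]
finger_gap: 0.143
```

```bash
python3 -m jog '[[[0,-2,0,0],[0,-2,0,0],[0,-2,0,0],[0,-2,0,0],[0,-2,0,0],[0,-2,0,0],[0,-2,0,0],[0,0,0,0]]]'; python3 -m jog '[[[0,-2,0,0],[0,-2,0,0],[0,-2,0,0],[0,-2,0,0],[0,-2,0,0],[0,-2,0,0],[0,-2,0,0],[0,0,0,0]]]'
```

```text
t: 60.6
tcp_pos: [0.6191, -0.0585, 0.1873]
tool_rot: [1.0, -0.002, 0.0, -0.0]
force: [-0.8, 4.2, 6.4]
finger_gap: 0.149
t: 61.6
tcp_pos: [0.619, -0.0719, 0.1873]
tool_rot: [1.0, -0.002, -0.0, -0.001]
force: [0.9, 4.1, 7.2]
finger_gap: 0.15
```

```bash
python3 -m jog '[[[0,-2,0,0],[0,-2,0,0],[0,-2,0,0],[0,-2,0,0],[0,-2,0,0],[0,-2,0,0],[0,-2,0,0],[0,0,0,0]]]';python3 -m jog '[[[0,-1,0,0],[0,-1,0,0],[0,0,0,0],[0,0,0,0],[0,0,0,0],[0,0,0,0],[0,0,0,0],[0,0,0,0]]]'
```

```text
t: 62.6
tcp_pos: [0.619, -0.0858, 0.1873]
tool_rot: [1.0, -0.002, -0.0, -0.001]
force: [-0.1, 5.1, 7.2]
finger_gap: 0.147
t: 63.6
tcp_pos: [0.619, -0.0877, 0.1873]
tool_rot: [1.0, -0.002, -0.0, -0.001]
force: [0.7, 6.1, 6.3]
finger_gap: 0.146
```

```bash
python3 -m jog '[[[0,0,0.5,0],[0,0,0.3,0],[0,-1,0,0],[0,-1,0,0],[0,-1,0,0],[0,-1,0,0],[0,-1,0,0],[0,0,0,0]]]'; python3 -c "
from h import *;print(manip.sense()['force'])"; python3 -m jog '[[[0,0.5,0,0],[0,0,0,0],[0,0,0,0],[0,0,0,0],[0,0,20,0],[-10,0,50,0],[-60,10,50,0],[-60,60,0,0]]]' 40; python3 -m jog '[[[0,0,0,0],[0,0,0,0],[0,0,0,0],[0,0,0,0],[-30,-60,0,0],[-20,-60,0,0],[0,-60,0,0],[0,-60,0,0]]]'
python3 - <<'E'
from h import *
a=snap('top','t7');b=snap('scene','s7')
A=cv2.resize(a[150:255,160:370],(600,300),interpolation=cv2.INTER_CUBIC)
B=cv2.resize(b[130:280,220:520],(600,300),interpolation=cv2.INTER_CUBIC)
cv2.imwrite('pics/c10.png',np.vstack([A,B])[:,:,::-1])
E
```

```text
t: 64.6
tcp_pos: [0.6189, -0.0942, 0.1874]
tool_rot: [1.0, -0.002, -0.0, 0.0]
force: [-0.6, 1.1, -1.3]
finger_gap: 0.148
[-0.62507824  1.07579392 -1.32101803]
t: 65.6
tcp_pos: [0.5182, -0.0426, 0.3019]
tool_rot: [1.0, -0.004, 0.005, 0.002]
force: [-0.0, 0.6, -0.3]
finger_gap: 0.402
t: 66.6
tcp_pos: [0.4694, -0.279, 0.2972]
tool_rot: [1.0, -0.002, 0.0, -0.0]
force: [1.7, 0.9, 1.2]
finger_gap: 0.399
```

View pics/c10.png

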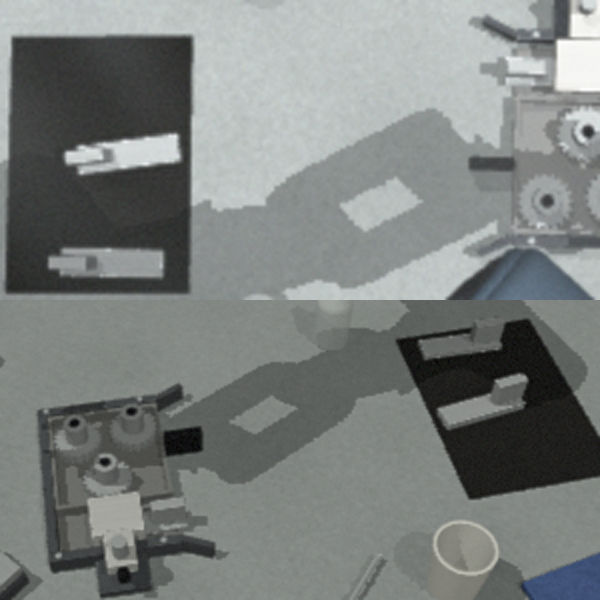

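The thin blade is in under the bridge, mid and thick are on the mat, and the gears are in the tray. However, the drag read only about 1 N once I stopped pressing down. I'll re-grip and test it with no vertical load, reading the force while it moves.

```bash
python3 -m jog '[[[10,20,0,0],[25,30,0,0],[25,30,0,0],[25,30,0,0],[25,30,0,0],[25,30,0,0],[15,15,0,0],[0,0,-20,0]]]' 40; python3 -m jog '[[[0,0,-30,0],[0,0,-30,0],[0,0,-20,0],[0,0,-8,0],[0,0,-1,0],[0,0,0,0],[0,0,0,0],[0,0,0,0]]]'
```

```text
t: 67.7
tcp_pos: [0.6213, -0.0903, 0.2784]
tool_rot: [1.0, -0.001, 0.002, 0.001]
force: [-0.9, -0.5, 0.3]
finger_gap: 0.4
t: 68.7
tcp_pos: [0.6198, -0.0914, 0.1892]
tool_rot: [1.0, -0.002, 0.001, 0.0]
force: [0.6, -0.9, -0.2]
finger_gap: 0.403
```

```bash
python3 -m jog '[[[0,0,0,0],[0,0,0,0],[0,0,0,0],[0,0,0,0],[0,0,0,0],[0,0,0,0],[0,0,0,0],[0,0,0,0]]]' 0 90; python3 -m jog '[[[0,1,0,0],[0,1,0,0],[0,1,0,0],[0,1,0,0],[0,1,0,0],[0,1,0,0],[0,1,0,0],[0,1,0,0]]]'; python3 -m jog '[[[0,-1,0,0],[0,-1,0,0],[0,-1,0,0],[0,-1,0,0],[0,-1,0,0],[0,-1,0,0],[0,-1,0,0],[0,-1,0,0]]]'
```

```text
t: 69.7
tcp_pos: [0.6196, -0.0913, 0.189]
tool_rot: [1.0, -0.002, 0.0, 0.0]
force: [-0.4, 0.3, 5.8]
finger_gap: 0.147
t: 70.7
tcp_pos: [0.6204, -0.0842, 0.189]
tool_rot: [1.0, -0.002, 0.001, 0.001]
force: [-0.7, -5.7, 4.8]
finger_gap: 0.144
t: 71.7
tcp_pos: [0.6199, -0.089, 0.189]
tool_rot: [1.0, -0.002, 0.001, -0.002]
force: [1.3, 6.4, 7.8]
finger_gap: 0.146
```

```bash
python3 -m jog '[[[0,0,0.3,0],[0,0,0.2,0],[0,1,0,0],[0,1,0,0],[0,1,0,0],[0,1,0,0],[0,1,0,0],[0,1,0,0]]]'; python3 -m jog '[[[0,-1,0,0],[0,-1,0,0],[0,-1,0,0],[0,-1,0,0],[0,-1,0,0],[0,-1,0,0],[0,-1,0,0],[0,-1,0,0]]]'
```

```text
t: 72.7
tcp_pos: [0.6197, -0.0862, 0.189]
tool_rot: [1.0, -0.002, 0.0, 0.001]
force: [-0.1, -5.0, 4.6]
finger_gap: 0.148
t: 73.7
tcp_pos: [0.6191, -0.0914, 0.189]
tool_rot: [1.0, -0.002, -0.001, -0.002]
force: [-0.5, 5.7, 6.8]
finger_gap: 0.142
```

```bash
python3 -m jog '[[[0,0,0.3,0],[0,0,0.2,0],[0,1,0,0],[0,1,0,0],[0,1,0,0],[0,1,0,0],[0,1,0,0],[0,1,0,0]]]'; python3 -m jog '[[[0,-1,0,0],[0,-1,0,0],[0,-1,0,0],[0,-1,0,0],[0,-1,0,0],[0,-1,0,0],[0,-1,0,0],[0,-1,0,0]]]'
```

```text
t: 74.7
tcp_pos: [0.6196, -0.0873, 0.1891]
tool_rot: [1.0, -0.002, -0.0, -0.0]
force: [-0.6, -0.9, -2.3]
finger_gap: 0.146
t: 75.7
tcp_pos: [0.6195, -0.0955, 0.1894]
tool_rot: [1.0, -0.002, -0.0, -0.0]
force: [0.2, 0.3, -3.3]
finger_gap: 0.146
```

```bash
for i in 1; do python3 -m jog '[[[0,0,0.5,0],[0,0,0,0],[0,0,0,0],[0,0,0,0],[0,0,0,0],[0,0,0,0],[0,0,0,0],[0,0,0,0]]]'; python3 -m jog '[[[0,0,0.5,0],[0,0,0,0],[0,0,0,0],[0,0,0,0],[0,0,0,0],[0,0,0,0],[0,0,0,0],[0,0,0,0]]]';python3 -m jog '[[[0,0,0.5,0],[0,0,0,0],[0,0,0,0],[0,0,0,0],[0,0,0,0],[0,0,0,0],[0,0,0,0],[0,0,0,0]]]'; done
```

```text
t: 76.7
tcp_pos: [0.6196, -0.0954, 0.19]
tool_rot: [1.0, -0.002, 0.0, 0.0]
force: [-0.8, -1.4, -4.1]
finger_gap: 0.144
t: 77.7
tcp_pos: [0.6196, -0.0954, 0.1904]
tool_rot: [1.0, -0.002, 0.0, 0.0]
force: [0.3, -1.4, -5.0]
finger_gap: 0.148
t: 78.7
tcp_pos: [0.6196, -0.0954, 0.191]
tool_rot: [1.0, -0.002, 0.0, 0.0]
force: [-1.2, -1.2, -4.3]
finger_gap: 0.143
```

Lifting straight up meets about 3 N of soft downward force straight away, on top of the blade's own weight. That is the sprung pad, so the thin blade does lift it. Now I set it down, release it and retreat.

```bash
python3 -m jog '[[[0,0,-1,0],[0,0,-1,0],[0,0,-0.3,0],[0,0,0,0],[0,0,0,0],[0,0,0,0],[0,0,0,0],[0,0,0,0]]]'; python3 -m jog '[[[0,0,0,0],[0,0,0,0],[0,0,0,0],[0,0,0,0],[0,0,20,0],[0,0,50,0],[-60,10,50,0],[-60,0,0,0]]]' 40; python3 -m jog '[[[-30,-60,0,0],[-20,-60,0,0],[0,-60,0,0],[0,-60,0,0],[0,0,0,0],[0,0,0,0],[0,0,0,0],[0,0,0,0]]]'
python3 - <<'E'
from h import *
a=snap('top','t8');b=snap('scene','s8')
A=cv2.resize(a[140:250,160:370],(600,314),interpolation=cv2.INTER_CUBIC)
B=cv2.resize(b[170:280,220:430],(600,286),interpolation=cv2.INTER_CUBIC)
cv2.imwrite('pics/c11.png',np.vstack([A,B])[:,:,::-1])
E
```

```text
t: 79.7
tcp_pos: [0.6196, -0.0953, 0.189]
tool_rot: [1.0, -0.002, 0.0, -0.0]
force: [-0.8, 0.6, 4.2]
finger_gap: 0.146
t: 80.7
tcp_pos: [0.5129, -0.0877, 0.3028]
tool_rot: [1.0, -0.001, 0.005, 0.002]
force: [-0.5, -0.6, -1.0]
finger_gap: 0.399
t: 81.7
tcp_pos: [0.4644, -0.3212, 0.2985]
tool_rot: [1.0, -0.001, -0.0, -0.0]
force: [0.3, 0.0, 0.9]
finger_gap: 0.399
```

View pics/c11.png

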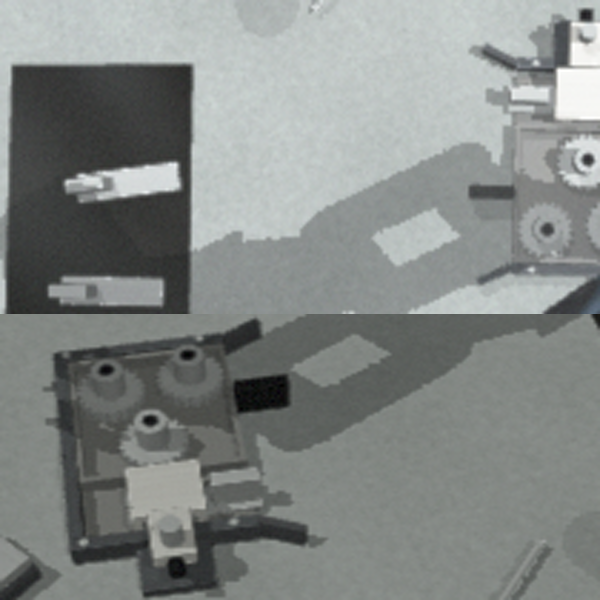

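Run:
```python
from h import *
for n in('t5','t7','t8'):
    g=cv2.imread(f'pics/{n}.png',0); print(n,g[204:209,320:344].mean(0).round().astype(int))
for n in('s5','s7','s8'):
    g=cv2.imread(f'pics/{n}.png',0); print(n,g[195:200,292:326].mean(0).round().astype(int))
print(ray('top',324.3,206.5,.044)*1000)
```

```text
t5 [ 88  88  88  87  85  75  86  86  94  98  94  83  86  86  84  77  76  76
  78  80 126 143 146 146]
t7 [144 144 143 139  98  83  81  81  88  87  86  87  86  86  87  88  86  85
  86  85 109 123 129 129]
t8 [147 146 146 142  98  85  83  84  89  90  88  91  88  88  86  87  88  88
  89  85 112 124 130 129]
s5 [116 111 105  93  92  79  76  91  95  69  32  25  25  27  23  24  21  19
  17  18  19  16  16  17  17  18  13  22  26  29  28  29  30  29]
s7 [105 104 104  98  94  82  70  72  74  67  32  23  23  21  21  20  19  16
  15  17  18  18  14  13  18  15  14  17  33  69  96  96  94  96]
s8 [105 103 103  99  94  83  69  70  73  66  28  27  24  24  19  21  14  16
  14  19  17  16  15  15  17  13  14  16  33  70  96  96  94  95]
[517.49291142 -37.97391043  44.        ]
```

The handle edge has moved less than 0.1 px since the tray was seated, so it's still home. Handing in.

```bash
python3 -c "
from station import manip;print(manip.sign_off())"
```

```text
the job is handed in; nothing more can be done
None
```

I set the three silver gears flat in the tray and left the pink and purple look-alikes alone. I then slid the tray home against the stop, where the force rose to 18 N and it stopped moving. blade_mid stopped dead at the lip (13 N with no travel), so I put it back on the mat. I pushed blade_thin in until its nose was about 33 mm past the pad's centre, by my estimate, then let go and moved clear.

**Last checks:**
- **Tray:** it has moved less than 0.1 px in the scene camera since just after it was seated.
- **Gears and blades:** the last top view shows blade_mid and blade_thick lying on the mat. Two gears are flat in the well there, and the third is just past the crop's edge. The scene view shows all three in the well.
- **Bottle and cup:** they were upright and clear in the picture before last. The final picture doesn't show them, and the last moves didn't go near them.
- **Time:** about 82 s of the 210 s were used.

**One check disagreed:** the drag read about 4–6 N while the grip also pressed down, but only about 1 N or less without that load. To settle it I lifted the blade slightly and met about 3 N of soft downward force beyond its weight. I take that as the sprung pad being lifted, but I had no direct reading of the pad joint.

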